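# Stand two power packs on their transformer ends

## Robot

A 6-joint arm with a two-finger parallel gripper is mounted at the origin on the work surface. World frame = base frame: x ahead of the robot, y to its left, z up, the work surface at z = 0. Lengths are in m, angles in rad, forces in N, time in s.
With the tool pointing down it reaches from about 0.275 to 0.725 m from the base axis. Payload 15.9 kg.
Tool frame: the origin (TCP) lies at the very end of the fingers, on their centre line; the grasp point (between the pads) lies behind it (env.pinch_z is the z of the grasp point in the tool frame, in m); z points along the fingers, y is the line along which they close (so a half turn about z gives the same grasp; the last joint's range is limited). The gripper opens to 85 mm and grips with 20 to 120 N. Pads are 22 mm wide; open, the fingers measure 114 mm over their backs; the gripper's body (76 mm by 85 mm) begins 54 mm behind the grasp point. The pads swing forward as they close: fully open they stand 13 mm farther back than shut.
Start: joints at [-1.151, 0.213, -0.034, 1.323, 0, 1.571], TCP at [0.204, -0.457, 0.231] pointing down, gripper open.
Joint ranges: [-2.98, 2.98], [-0.74, 1.72], [-1.14, 1.35], [-2.1, 2.04], [-1.57, 1.44], [-3.14, 3.14]. Speed limits (rad/s): [1.89, 1.89, 2.39, 2.57, 3.14, 3.14].

## Interface

Orientations are given as a rotation vector (axis times angle).
In Python, from bench import env gives the robot as it stands.
- The arm moves only by the tool servo_tool, never from a script. Its argument "moves" is one flat list of numbers, 6 for each row, row after row: the shift along the tool's x, y, z as a fraction of full scale, then the turn, a rotation vector about the tool's x, y, z as a fraction of full scale. A call has 1 to 10 rows; each row is the pose to reach, as a shift and turn from the pose commanded when the call began, along the tool's axes at that moment; what a row does not reach only later rows make up. Full scale, the value 1, is 0.15 m for a shift and 60 degrees for a turn. A row lasts 1/8 s, in which the tool goes at most 62.5 mm and 10.7 degrees, less where a joint would pass 70% of its speed; a pose out of reach is approached as far as the arm can. A call with a number of a shift or a turn outside -1 to 1 is refused whole. A call with a gripper value outside its range is refused whole. "fingers" is the closure, from 0 (fully open) to 1 (shut), set as the call begins (left out, the last holds). The fingers move at their own pace and stop on an object; "squeeze" is the grip in N (left out, the last holds). Time passes only in rows, so rows that repeat a pose let the fingers close. It gives the time, the measured TCP pose, the force, the opening and the grip force at its end, in the units of the state.
- env.get_state(): the state, without advancing time (a new reading comes with each control period).
- env.grab_frame(name): name is "scene" or "side" or "wrist"; returns the picture (480x640x3 uint8, red, green, blue); there is no depth.
- env.camera_info(name): a dict with "intrinsics" (3x3 intrinsics, pixels), "R" (3x3) and "t" (3): a world point X has camera coordinates R X + t. Camera axes: x right, y down, z forward; pixel columns grow to the right and rows downward; lengths in m; the calibration is good to about 2 mm. A picture is of the moment at which its call begins: read the wrist's pose just before it. camera_info takes no time and is no camera call; for the wrist camera it gives the pose at the moment of the call.
- env.job_done(): hands the job in; it is judged then, once.
The state is a dict: "time": time; "q": joint angles; "dq": joint speeds; "tau": joint torques, N m; "position": TCP position; "eef_rot": TCP orientation; "contact_force": force on the tool from outside, world axes, zero at the start; "ft_torque": the same for the moment, N m; "finger_gap": finger opening in m; "grasp_force": force on a finger pad.
Only numpy, scipy, OpenCV 4.12 (cv2) and the standard library are available. Lean on these libraries where they do the work, as an engineer would, in place of code of your own. Each camera call takes 0.05 s, during which the arm holds its last target. There are 200 camera calls.

## Task

Two closed power packs lie on the blue bench mat. In each one a heavy transformer sits against one of the two ends, which look alike: find the heavy end by lifting, then gently stand each pack upright on its heavy end on the mat, and let go. Do not drop the packs, and leave the dish and the screwdriver where they are.

Things in the scene. Friction and masses are not known exactly. Their poses are not given: they have to be found in the camera images.
- pack_a_mid (a point): Centre, half-way up, of one power pack: a closed box 160 mm long, 62 x 62 mm at its two black end caps (each 14 mm long), 58 x 58 mm plain aluminium between. It lies on the mat on its caps, centre 31 mm above the mat's top. Axes: x along the length, z out of the face with the flush switch plate. Nothing on the outside shows which end holds the transformer.
- pack_b_mid (a point): Centre of the other pack, outwardly the same in size and axes; nothing shows its heavy end either. Either pack may lie left or right, roughly crosswise (along y), turned by up to 0.5 rad. Each weighs 0.58 to 0.78 kg; its centre of mass is on the long axis, 38 mm from the centre towards the transformer end, so on its heavy end it stands firmly and tipped up past 53 degrees it falls upright by itself. Tipped over its end's lower edge, it stands 111 mm from where its centre lay.
- mat: The thin blue heat mat that both packs lie on and are to stand on, fixed to the bench: 360 mm (its x) by 780 mm (its y), 4 mm thick. Origin at the centre of its underside, on the bench top. It lies a little turned and shifted from one day to the next; the rest of the bench top (z = 0) is white.
- screwdriver: Loose screwdriver, 150 mm long, black handle, lying along the mat's edge farthest from the robot, right of the middle; leave it alone. Origin under its middle, x along its length.
- dish: Loose small steel dish, 60 mm across and 22 mm high, by the mat's farthest edge, at the middle; leave it alone. Origin under its centre.
Things that resemble listed ones, but are neither listed nor needed, are in the scene too. What is shaped like the part that bears pack_a_mid but green is not meant.

How it is judged:
At the end, for the whole second after the job is handed in: Both packs stand upright (within 5 degrees) and at rest on the mat, each on the end that holds its transformer, centre within the mat's outline, released (angle between the x axis of each of pack_a_mid, pack_b_mid and the z axis of mat, either way round below 0.09 rad and z of each of transformer_a, transformer_b in the frame of mat below 0.045 m and z of pack_a_mid in the frame of mat between 0.08 and 0.089 m and x of pack_a_mid in the frame of mat between -0.18 and 0.18 m and y of pack_a_mid in the frame of mat between -0.39 and 0.39 m and linear speed of each of pack_a, pack_b below 0.02 m/s and z of pack_b_mid in the frame of mat between 0.08 and 0.089 m and x of pack_b_mid in the frame of mat between -0.18 and 0.18 m and y of pack_b_mid in the frame of mat between -0.39 and 0.39 m); the robot touches nothing.
It fails at once if a pack is dropped (moves faster than 1 m/s) (linear speed of any of pack_a, pack_b above 1 m/s).
It fails at once if the screwdriver or the dish is shifted by more than 40 mm (distance of any of screwdriver, dish from where it was at the start of the episode above 0.04 m).
It also fails if it takes over 72 s, if anything falls off the work surface, if the arm or the gripper's body presses on something with over 40 N, if the wrist force passes 120 N, or if a joint passes its speed limit or range.

## Working session

There is one attempt and no reset: what is moved stays moved. The work goes in short steps, Python scripts to look and compute and a tool call to move; the robot and the scene stay as the last step left them, time stands still between calls to the robot, and variables do not carry over. Pictures are saved under pics/ and viewed, at most 10 in all, crops included, and the job is handed in when it is done.

Besides the shell and the picture viewer there is one more tool, called as name(argument=value, ...) on one line, values as JSON. servo_tool: Moves the arm, as the interface text tells. Shift numbers are shares of 0.15 m and turn numbers shares of 60 degrees, none past 1 either way. Its arguments: {"type":"object","properties":{"moves":{"type":"array","items":{"type":"number"}},"fingers":{"type":"number"},"squeeze":{"type":"number"}},"required":["moves"]}

```bash
ls; mkdir -p pics; python3 - <<'E'
from bench import env
import cv2,numpy as np
s=env.get_state(); print(s, env.pinch_z)
for n in("scene","side"):
    cv2.imwrite(f"pics/{n}0.png",env.grab_frame(n)[:,:,::-1])
    c=env.camera_info(n); print(n,c, -c["R"].T@c["t"])
E
```

```text
pics
{'time': 0.0, 'q': array([-1.15098718e+00,  2.13364527e-01, -3.50879724e-02,  1.32350647e+00,
        8.28603089e-06,  1.57078540e+00]), 'dq': array([ 0.0005613 ,  0.00031303,  0.00149812,  0.0007376 , -0.00067104,
       -0.00086698]), 'tau': array([ 4.62577427e-04, -6.86160564e+01,  4.87115765e+01,  1.73691928e-02,
        1.30340641e-04,  5.32805757e-06]), 'position': array([ 0.20364929, -0.45625479,  0.23080053]), 'eef_rot': array([-3.07151977e+00, -6.54382356e-01,  3.67660435e-04]), 'contact_force': array([1.17611918, 0.19213741, 0.08689535]), 'ft_torque': array([-0.05129593, -0.04375269,  0.01033143]), 'grasp_force': 0.0, 'finger_gap': 0.08534189885932267} -0.0187
scene {'intrinsics': array([[600.99017607,   0.        , 323.67361789],
       [  0.        , 600.99017607, 233.47589978],
       [  0.        ,   0.        ,   1.        ]]), 'R': array([[ 0.60353392,  0.79709628, -0.01960444],
       [ 0.51056345, -0.40523286, -0.75836092],
       [-0.61243103,  0.44768723, -0.65154   ]]), 't': array([-0.32946151, -0.16613682,  1.7379518 ])} [ 1.3480402  -0.58277038  0.99989455]
side {'intrinsics': array([[493.21833029,   0.        , 318.6527643 ],
       [  0.        , 493.21833029, 243.70175992],
       [  0.        ,   0.        ,   1.        ]]), 'R': array([[-0.9895709 , -0.14314404,  0.01610029],
       [-0.12200269,  0.77345879, -0.62199424],
       [ 0.07658186, -0.61747168, -0.78285627]]), 't': array([0.44337184, 0.04667866, 1.22217486])} [0.35084637 0.78202038 0.97868269]
```

View pics/scene0.png

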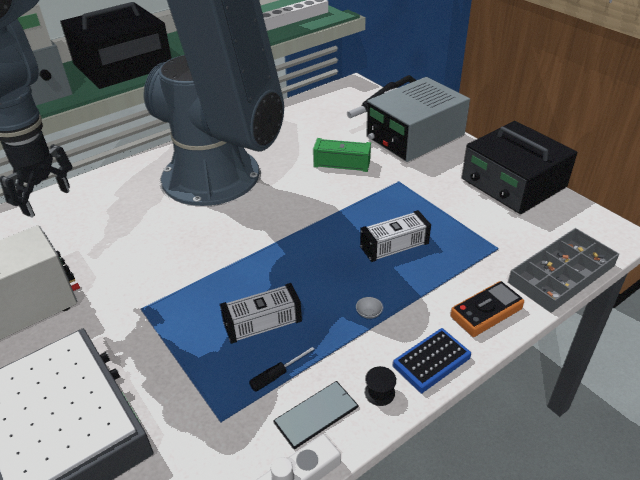

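View pics/side0.png

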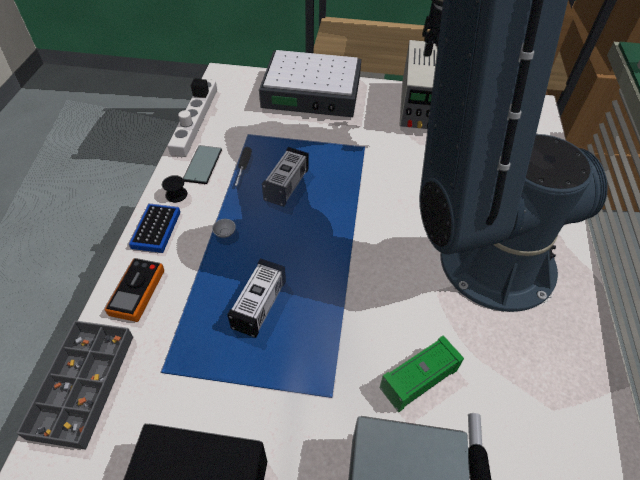

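Scene: the two aluminium packs lie on the mat at (262,313) and (397,236). The green box at (342,154) has the same shape but is off the mat and the wrong colour, so it is the decoy. The dish is at (369,307) and the screwdriver at (283,368). I'll confirm in an enlarged crop and read the corners there.

```bash
python3 - <<'E'
import cv2,numpy as np
a=cv2.imread("pics/scene0.png"); b=cv2.imread("pics/side0.png")
cr=[(a,212,276),(a,350,203),(b,240,140),(b,212,250)]
L=[cv2.resize(i[y:y+75,x:x+100] if k<2 else i[y:y+75 if k==2 else y+90,x:x+100][:75] if k==2 else i[y+5:y+80+5-5+0,x:x+100],(400,300),interpolation=cv2.INTER_CUBIC) for k,(i,x,y) in enumerate(cr)]
cv2.imwrite("pics/crop0.png",np.vstack([np.hstack(L[:2]),np.hstack(L[2:])]))
E
```

```text
(no output)
```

View pics/crop0.png

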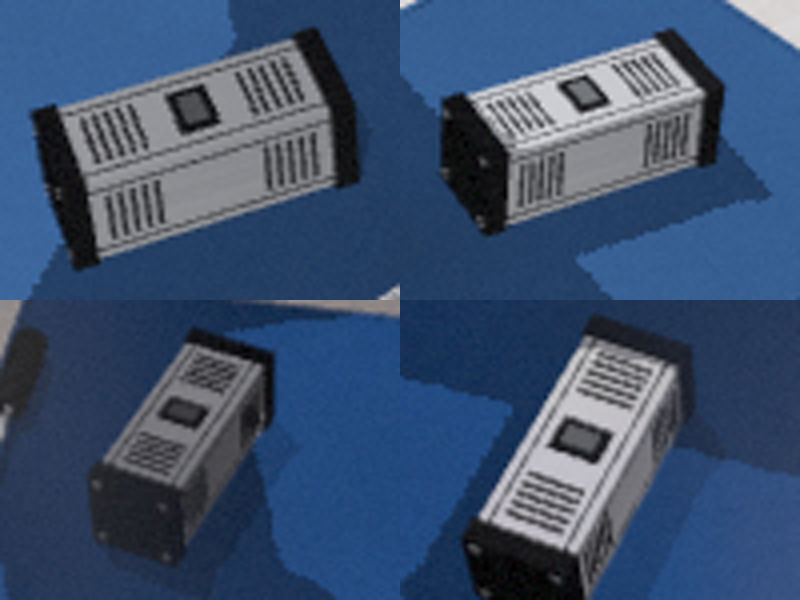

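The crop confirms both are plain aluminium packs with black caps and switch plates up. Plate centres: the right-hand pack (world −y) is at scene (260.2,303.2) and side (286,168). The other is at scene (396.2,226.2) and side (257,290).

```bash
cat > h.py <<'E'
from bench import env
import numpy as np, cv2
from scipy.spatial.transform import Rotation as R
def ray(n,uv,z):
    c=env.camera_info(n); d=c["R"].T@np.linalg.solve(c["intrinsics"],[*uv,1.]); o=-c["R"].T@c["t"]
    return o+d*(z-o[2])/d[2]
def proj(n,X):
    c=env.camera_info(n); p=c["intrinsics"]@(c["R"]@np.array(X)+c["t"]); return p[:2]/p[2]
E
python3 - <<'E'
from h import *
np.set_printoptions(precision=4,suppress=True)
for nm,o,pl,E,so in (("right",(212,276),(193,109),[((65,107),(297,40)),((87,180),(330,122))],(286,168)),("left",(350,203),(185,93),[((78,98),(255,40)),((110,153),(300,97))],(257,290))):
    f=lambda p:ray("scene",np.array(o)+np.array(p)/4,.064)[:2]
    print(nm,f(pl),ray("side",so,.064)[:2],"edges mean",np.mean([f(p) for e in E for p in e],0))
    for e in E:
        d=f(e[1])-f(e[0]); print(np.degrees(np.arctan2(d[1],d[0])),np.linalg.norm(d))
P=[ray("scene",p,.004)[:2] for p in((141,309),(398,182),(497,249),(221,421))]
print("mat",P,np.mean(P,0))
print("dish",ray("scene",(369,307),.012),"drv",ray("scene",(252,385),.01),ray("scene",(314,349),.01))
print(R.from_rotvec(env.get_state()["eef_rot"]).as_matrix())
c=env.camera_info("wrist");print("wristcam", R.from_rotvec(env.get_state()["eef_rot"]).as_matrix().T@(-c["R"].T@c["t"]-env.get_state()["position"]))
E
```

```text
right [ 0.5653 -0.1811] [ 0.5645 -0.1835] edges mean [ 0.5676 -0.1807]
74.179064073524 0.12949582570630938
69.90010964608993 0.12900049344516995
left [0.556  0.2138] [0.5557 0.2104] edges mean [0.5589 0.2125]
78.1335156274479 0.1245112121957718
75.22646179553824 0.1270515900079928
mat [array([ 0.3645, -0.3751]), array([0.3648, 0.3995]), array([0.7224, 0.3989]), array([ 0.722 , -0.3745])] [0.5434 0.0122]
dish [0.6798 0.0242 0.012 ] drv [ 0.6935 -0.2878  0.01  ] [ 0.6972 -0.1394  0.01  ]
[[ 0.9132  0.4076 -0.0004]
 [ 0.4076 -0.9132  0.0009]
 [ 0.     -0.001  -1.    ]]
wristcam [ 0.0816  0.0001 -0.1437]
```

```bash
cat >> h.py <<'E'
PK={"R":(np.array([.5655,-.182]),72.),"L":(np.array([.5565,.2115]),76.5)}
def axis(k): a=np.radians(PK[k][1]); return np.array([np.cos(a),np.sin(a)])
def tool(yawy,tilt=0):  # tool down, y at world angle yawy; then turned by tilt (deg) about tool y
    a=np.radians(yawy); y=np.array([np.cos(a),np.sin(a),0]); z=np.array([0,0,-1.])
    return R.from_matrix(np.c_[np.cross(y,z),y,z])*R.from_euler("y",tilt,degrees=True)
def rel(pos,rot,s=None):
    s=s or env.get_state(); r0=R.from_rotvec(s["eef_rot"])
    return np.round(np.r_[r0.inv().apply(np.array(pos)-s["position"])/.15,np.degrees((r0.inv()*rot).as_rotvec())/60],3)
E
python3 - <<'E'
from h import *
c,d=PK["R"]; p=c-.05*axis("R"); print(p, rel([*p,.2],tool(d-90)))
E
```

```text
[ 0.55004915 -0.22955283] [ 2.725e+00 -4.390e-01  2.060e-01 -1.000e-03 -0.000e+00 -7.990e-01]
```

servo_tool(moves=[0.95, -0.15, 0, 0, 0, -0.2, 0.95, -0.15, 0, 0, 0, -0.3, 0.95, -0.15, 0, 0, 0, -0.3], fingers=0, squeeze=20)

```text
time: 0.48
position: [0.3268, -0.376, 0.231]
eef_rot: [-2.929, -1.134, -0.0]
contact_force: [-0.2, -0.5, 0.1]
finger_gap: 0.0854
grasp_force: 0.0
```

```bash
python3 - <<'E'
from h import *
c,d=PK["R"]; p=c-.05*axis("R"); print(rel([*p,.2],tool(d-90)))
E
```

```text
[ 1.758e+00  2.800e-01  2.080e-01 -0.000e+00 -1.000e-03 -4.950e-01]
```

servo_tool(moves=[0.9, 0.15, 0, 0, 0, -0.2, 0.9, 0.15, 0, 0, 0, -0.4, 0.9, 0.15, 0, 0, 0, -0.495, 0.9, 0.15, 0, 0, 0, -0.495])

```text
time: 0.98
position: [0.4405, -0.3035, 0.2308]
eef_rot: [-2.544, -1.842, 0.001]
contact_force: [-0.3, -0.2, -0.0]
finger_gap: 0.0855
grasp_force: 0.0
```

```bash
python3 - <<'E'
from h import *
c,d=PK["R"]; p=c-.05*axis("R"); print(rel([*p,.17],tool(d-90)))
E
```

```text
[ 0.696  0.54   0.405 -0.001 -0.    -0.003]
```

servo_tool(moves=[0.7, 0.54, 0.1, 0, 0, 0, 0.7, 0.54, 0.4, 0, 0, 0, 0.7, 0.54, 0.4, 0, 0, 0, 0.7, 0.54, 0.4, 0, 0, 0])

```text
time: 1.48
position: [0.5492, -0.2298, 0.1702]
eef_rot: [-2.546, -1.838, 0.002]
contact_force: [-0.5, -0.4, 0.2]
finger_gap: 0.0854
grasp_force: 0.0
```

```bash
python3 - <<'E'
from h import *
c,d=PK["R"]; p=c-.05*axis("R"); print(rel([*p,.0165],tool(d-90)))
im=env.grab_frame("wrist")[:,:,::-1].copy()
u=axis("R");n=np.array([u[1],-u[0]])
for a in(-.066,.066):
  for b in(-.029,.029):
    q=proj("wrist",[*(c+a*u+b*n),.064]); print(q); cv2.circle(im,tuple(int(v) for v in q),3,(0,0,255),1)
cv2.imwrite("pics/w1.png",im)
E
```

```text
[ 0.003  0.007  1.024 -0.002  0.    -0.006]
[277.08369222 259.48426143]
[360.32499604 259.04907004]
[268.23573643  49.82583983]
[366.86719518  49.16979257]
```

View pics/w1.png

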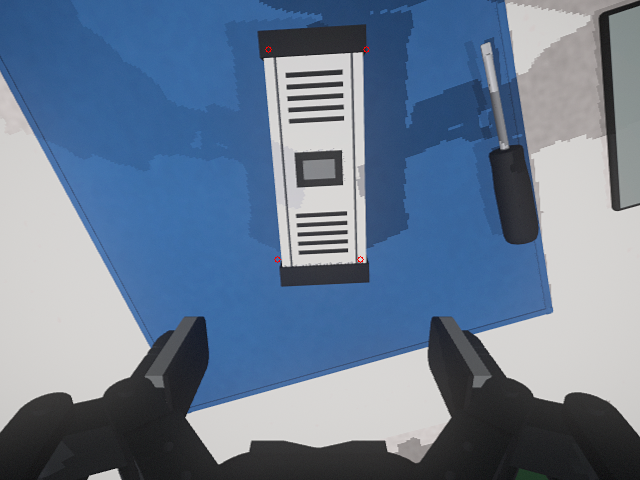

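The wrist view shows the pack's aluminium corners at (282,266), (366,263), (264,57) and (366,52). That puts it about 4 mm nearer and turned about 2° from the estimate, so I'll correct the pose.

```bash
python3 - <<'E'
from h import *
P=[ray("wrist",p,.064)[:2] for p in((282,266),(366,263),(264,57),(366,52))]
d=(P[2]+P[3]-P[0]-P[1])/2; c=np.mean(P,0); y=np.degrees(np.arctan2(d[1],d[0])); print(c,y,np.linalg.norm(d))
open("h.py","a").write(f"PK['R']=(np.array([{c[0]:.4f},{c[1]:.4f}]),{y:.1f})\n")
import importlib,h; importlib.reload(h); from h import *
c,d=PK["R"]; p=c-.05*axis("R"); print(rel([*p,.0165],tool(d-90)))
E
```

```text
[ 0.56546981 -0.18546088] 74.2448125877494 0.13338485485621338
[-1.300e-02  2.600e-02  1.032e+00 -1.000e-03  0.000e+00 -4.300e-02]
```

servo_tool(moves=[-0.013, 0.026, 0.3, 0, 0, -0.043, -0.013, 0.026, 0.6, 0, 0, -0.043, -0.013, 0.026, 0.85, 0, 0, -0.043, -0.013, 0.026, 1.0, 0, 0, -0.043, -0.013, 0.026, 1.0, 0, 0, -0.043, -0.013, 0.026, 1.0, 0, 0, -0.043])

```text
time: 2.28
position: [0.5534, -0.2341, 0.0233]
eef_rot: [2.503, 1.895, 0.002]
contact_force: [-0.6, -0.3, 0.2]
finger_gap: 0.0853
grasp_force: 0.0
```

servo_tool(moves=[0, 0, 0, 0, 0, 0, 0, 0, 0, 0, 0, 0, 0, 0, 0, 0, 0, 0, 0, 0, 0, 0, 0, 0, 0, 0, 0, 0, 0, 0, 0, 0, 0, 0, 0, 0, 0, 0, 0, 0, 0, 0, 0, 0, 0, 0, 0, 0], fingers=1, squeeze=20)

```text
time: 3.28
position: [0.5533, -0.2333, 0.0224]
eef_rot: [2.502, 1.897, 0.0]
contact_force: [-3.2, -1.8, 9.1]
finger_gap: 0.0579
grasp_force: 19.9
```

```bash
python3 - <<'E'
from h import *
s=env.get_state();print(s["contact_force"],s["ft_torque"],s["finger_gap"],s["grasp_force"])
E
```

```text
[-3.20043119 -1.83629585  9.07778445] [-0.04955623  0.87025492  0.17720836] 0.0578978418255944 19.921784698963165
```

servo_tool(moves=[0, 0, -0.04, 0, 0, 0, 0, 0, -0.08, 0, 0, 0, 0, 0, -0.12, 0, 0, 0, 0, 0, -0.12, 0, 0, 0, 0, 0, -0.12, 0, 0, 0, 0, 0, -0.12, 0, 0, 0])

```text
time: 4.03
position: [0.5528, -0.2329, 0.039]
eef_rot: [-2.503, -1.898, 0.0]
contact_force: [0.0, 0.5, -6.2]
finger_gap: 0.058
grasp_force: 24.1
```

```bash
python3 - <<'E'
from h import *
s=env.get_state();print(s["contact_force"],s["ft_torque"],s["finger_gap"],s["grasp_force"],s["position"])
cv2.imwrite("pics/s2.png",cv2.resize(env.grab_frame("side")[110:230,210:370,::-1],(640,480),interpolation=cv2.INTER_CUBIC))
E
```

```text
[ 3.51691407e-03  5.40165443e-01 -6.15981689e+00] [-0.05273426  0.0265992  -0.00911191] 0.05795798655645861 24.146170020103455 [ 0.55277782 -0.23287432  0.03904525]
```

The lift reads 6.2 N with a moment of about 0.05 Nm, so nearly the whole weight sits at the gripped −y end. That is the heavy end. I'll put it down and regrip at the other (light) end.

servo_tool(moves=[0, 0, 0.05, 0, 0, 0, 0, 0, 0.1, 0, 0, 0, 0, 0, 0.115, 0, 0, 0, 0, 0, 0.115, 0, 0, 0])

```text
time: 4.58
position: [0.5527, -0.2329, 0.0223]
eef_rot: [-2.503, -1.898, 0.0]
contact_force: [-5.4, 2.6, 8.1]
finger_gap: 0.058
grasp_force: 24.9
```

servo_tool(moves=[0, 0, 0, 0, 0, 0, 0, 0, 0, 0, 0, 0, 0, 0, 0, 0, 0, 0, 0, 0, 0, 0, 0, 0], fingers=0)

```text
time: 5.08
position: [0.553, -0.2329, 0.022]
eef_rot: [2.504, 1.898, 0.0]
contact_force: [-0.7, -0.8, 0.3]
finger_gap: 0.0851
grasp_force: 0.0
```

servo_tool(moves=[0, 0, -0.3, 0, 0, 0, 0, 0, -0.5, 0, 0, 0, 0, 0, -0.7, 0, 0, 0, 0, 0, -0.9, 0, 0, 0, 0.3, 0, -0.95, 0, 0, 0, 0.65, 0, -0.95, 0, 0, 0, 0.65, 0, -0.95, 0, 0, 0, 0.65, 0, -0.95, 0, 0, 0])

```text
time: 6.08
position: [0.5792, -0.1392, 0.1645]
eef_rot: [2.503, 1.899, -0.0]
contact_force: [0.8, 0.5, -0.3]
finger_gap: 0.0854
grasp_force: 0.0
```

```bash
python3 - <<'E'
from h import *
c,d=PK["R"]; p=c+.05*axis("R"); print(rel([*p,.0165],tool(d-90)))
cv2.imwrite("pics/s3.png",cv2.resize(env.grab_frame("scene")[190:370,180:420,::-1],(720,540),interpolation=cv2.INTER_CUBIC))
E
```

```text
[ 0.011 -0.004  0.987 -0.     0.     0.003]
```

View pics/s3.png

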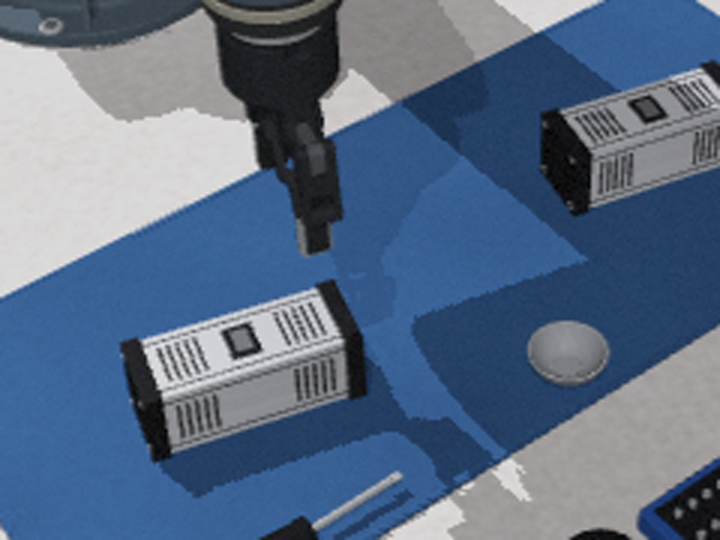

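The pack is back flat, and the gripper is above its +y end. Going down to grip that end.

servo_tool(moves=[0.01, 0, 0.3, 0, 0, 0, 0.01, 0, 0.6, 0, 0, 0, 0.01, 0, 0.85, 0, 0, 0, 0.01, 0, 0.96, 0, 0, 0, 0.01, 0, 0.96, 0, 0, 0])

```text
time: 6.75
position: [0.5792, -0.1381, 0.0202]
eef_rot: [-2.504, -1.896, 0.001]
contact_force: [-0.4, 0.5, 0.2]
finger_gap: 0.0856
grasp_force: 0.0
```

servo_tool(moves=[0, 0, 0, 0, 0, 0, 0, 0, 0, 0, 0, 0, 0, 0, 0, 0, 0, 0, 0, 0, 0, 0, 0, 0, 0, 0, 0, 0, 0, 0, 0, 0, 0, 0, 0, 0], fingers=1, squeeze=20)

```text
time: 7.5
position: [0.5806, -0.138, 0.0221]
eef_rot: [2.502, 1.897, 0.002]
contact_force: [-1.9, 0.6, 6.9]
finger_gap: 0.0575
grasp_force: 21.4
```

servo_tool(moves=[0, 0, -0.04, 0, 0, 0, 0, 0, -0.08, 0, 0, 0, 0, 0, -0.12, 0, 0, 0, 0, 0, -0.12, 0, 0, 0, 0, 0, -0.12, 0, 0, 0])

```text
time: 8.12
position: [0.5802, -0.1373, 0.0389]
eef_rot: [2.503, 1.898, 0.002]
contact_force: [1.0, 4.3, 3.9]
finger_gap: 0.0579
grasp_force: 23.3
```

```bash
python3 - <<'E'
from h import *
s=env.get_state();print(s["contact_force"],s["ft_torque"],s["finger_gap"],s["grasp_force"],s["position"])
cv2.imwrite("pics/s4.png",cv2.resize(np.hstack([env.grab_frame("side")[120:220,230:340,::-1],env.grab_frame("scene")[250:350,205:315,::-1]]),(792,360),interpolation=cv2.INTER_CUBIC))
E
```

```text
[0.99286161 4.27689239 3.86199294] [ 0.60968095 -0.11400482 -0.04454565] 0.05785693528632094 23.267548084259033 [ 0.58015315 -0.13733571  0.03893584]
```

View pics/s4.png

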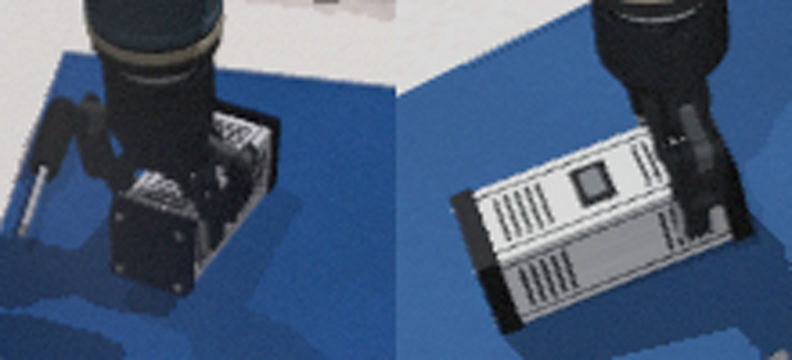

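The light end is lifted about 7° with the heavy end still on the mat. Next I follow the tipping arc, with the tool's −x towards the heavy end.

servo_tool(moves=[-0.05, 0, -0.027, 0, 0, 0, -0.083, 0, -0.097, 0, 0, 0, -0.123, 0, -0.163, 0, 0, 0, -0.123, 0, -0.163, 0, 0, 0])

```text
time: 8.72
position: [0.5751, -0.1562, 0.0641]
eef_rot: [2.503, 1.896, 0.001]
contact_force: [0.1, 0.9, 1.9]
finger_gap: 0.0576
grasp_force: 23.1
```

```bash
python3 - <<'E'
from h import *
s=env.get_state();print(s["contact_force"],s["ft_torque"],s["finger_gap"],s["grasp_force"],s["position"])
cv2.imwrite("pics/s5.png",cv2.resize(np.hstack([env.grab_frame("side")[120:220,230:340,::-1],env.grab_frame("scene")[250:350,205:315,::-1]]),(792,360),interpolation=cv2.INTER_CUBIC))
E
```

```text
[0.10773618 0.93522613 1.88741704] [-0.16126406  0.06651798 -0.00434342] 0.05759553588616464 23.06865155696869 [ 0.57508723 -0.15620076  0.06412832]
```

servo_tool(moves=[-0.046, 0, -0.063, 0, 0, 0, -0.097, 0, -0.121, 0, 0, 0, -0.153, 0, -0.176, 0, 0, 0, -0.213, 0, -0.225, 0, 0, 0, -0.277, 0, -0.268, 0, 0, 0, -0.345, 0, -0.306, 0, 0, 0, -0.345, 0, -0.306, 0, 0, 0])

```text
time: 9.7
position: [0.5607, -0.2061, 0.1093]
eef_rot: [2.504, 1.896, 0.0]
contact_force: [0.3, -0.1, -5.7]
finger_gap: 0.058
grasp_force: 17.5
```

```bash
python3 - <<'E'
from h import *
s=env.get_state();print(s["contact_force"],s["ft_torque"],s["finger_gap"],s["grasp_force"],s["position"])
cv2.imwrite("pics/s6.png",cv2.resize(np.hstack([env.grab_frame("side")[120:220,230:340,::-1],env.grab_frame("scene")[250:350,205:315,::-1]]),(792,360),interpolation=cv2.INTER_CUBIC))
E
```

```text
[ 0.30926344 -0.09784455 -5.72352292] [ 0.32336279 -0.1338616   0.0098134 ] 0.05795451691441232 17.54748567586148 [ 0.5607284  -0.20614296  0.10932655]
```

View pics/s6.png

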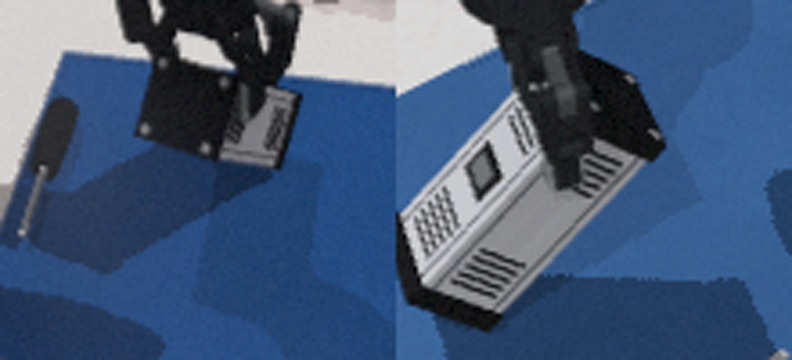

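The pack hangs clear of the mat: 5.7 N, about 45° tilt, held by pad friction. I'll bring it upright by turning the tool about its y axis.

servo_tool(moves=[0.01, 0, -0.08, 0, 0.11, 0, 0.03, 0, -0.12, 0, 0.22, 0, 0.045, 0, -0.13, 0, 0.33, 0, 0.06, 0, -0.13, 0, 0.44, 0, 0.07, 0, -0.13, 0, 0.55, 0, 0.08, 0, -0.13, 0, 0.667, 0, 0.08, 0, -0.13, 0, 0.667, 0, 0.08, 0, -0.13, 0, 0.667, 0])

```text
time: 10.8
position: [0.5642, -0.1936, 0.1283]
eef_rot: [-2.087, -1.584, -0.757]
contact_force: [-0.3, 0.7, -5.5]
finger_gap: 0.058
grasp_force: 21.0
```

```bash
python3 - <<'E'
from h import *
s=env.get_state();print(s["q"],s["contact_force"],s["ft_torque"],s["finger_gap"],s["grasp_force"],s["position"])
cv2.imwrite("pics/s7.png",cv2.resize(np.hstack([env.grab_frame("side")[70:210,230:350,::-1],env.grab_frame("scene")[210:350,190:310,::-1]]),(797,465),interpolation=cv2.INTER_CUBIC))
E
```

```text
[-0.65100898  0.67011645  0.19657978  1.39599158  0.63778307  1.09321492] [-0.31309828  0.66118053 -5.54509133] [-1.28163291  0.36982088  0.00479214] 0.05800942883390739 20.966753661632538 [ 0.5641987  -0.19357692  0.12833623]
```

View pics/s7.png

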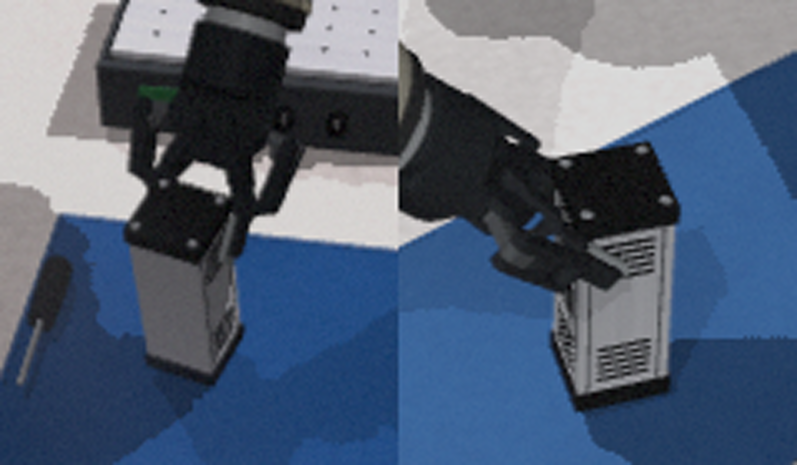

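The pack is nearly upright, hanging a few mm above the mat with its heavy end down. Lowering straight down gently until the weight comes off.

servo_tool(moves=[-0.013, 0, 0.015, 0, 0, 0, -0.026, 0, 0.03, 0, 0, 0, -0.026, 0, 0.03, 0, 0, 0, -0.026, 0, 0.03, 0, 0, 0])

```text
time: 11.4
position: [0.564, -0.1938, 0.1225]
eef_rot: [-2.086, -1.581, -0.759]
contact_force: [0.9, 0.5, -6.2]
finger_gap: 0.0579
grasp_force: 20.9
```

servo_tool(moves=[-0.009, 0, 0.01, 0, 0, 0, -0.009, 0, 0.01, 0, 0, 0, -0.009, 0, 0.01, 0, 0, 0])

```text
time: 11.78
position: [0.5639, -0.1938, 0.1204]
eef_rot: [-2.086, -1.581, -0.759]
contact_force: [-0.1, 0.2, -5.9]
finger_gap: 0.0578
grasp_force: 20.9
```

servo_tool(moves=[-0.009, 0, 0.01, 0, 0, 0, -0.009, 0, 0.01, 0, 0, 0, -0.009, 0, 0.01, 0, 0, 0])

```text
time: 12.15
position: [0.5639, -0.1939, 0.1184]
eef_rot: [-2.086, -1.581, -0.759]
contact_force: [-0.1, 0.2, -5.9]
finger_gap: 0.0583
grasp_force: 20.9
```

servo_tool(moves=[-0.009, 0, 0.01, 0, 0, 0, -0.009, 0, 0.01, 0, 0, 0, -0.009, 0, 0.01, 0, 0, 0])

```text
time: 12.52
position: [0.5639, -0.194, 0.1164]
eef_rot: [-2.086, -1.581, -0.76]
contact_force: [0.3, 0.1, -5.0]
finger_gap: 0.0578
grasp_force: 21.0
```

servo_tool(moves=[-0.009, 0, 0.01, 0, 0, 0, -0.009, 0, 0.01, 0, 0, 0, -0.009, 0, 0.01, 0, 0, 0])

```text
time: 12.9
position: [0.5644, -0.1942, 0.116]
eef_rot: [-2.086, -1.581, -0.762]
contact_force: [-5.2, -4.3, 14.3]
finger_gap: 0.0578
grasp_force: 23.3
```

servo_tool(moves=[0.005, 0, -0.006, 0, 0, 0, 0.005, 0, -0.006, 0, 0, 0, 0.005, 0, -0.006, 0, 0, 0])

```text
time: 13.28
position: [0.5642, -0.1941, 0.1161]
eef_rot: [-2.086, -1.581, -0.761]
contact_force: [-1.0, -3.0, 5.3]
finger_gap: 0.0579
grasp_force: 22.3
```

servo_tool(moves=[0, 0, 0, 0, 0, 0, 0, 0, 0, 0, 0, 0, 0, 0, 0, 0, 0, 0, 0, 0, 0, 0, 0, 0, 0, 0, 0, 0, 0, 0], fingers=0)

```text
time: 13.9
position: [0.5638, -0.194, 0.1155]
eef_rot: [-2.086, -1.581, -0.759]
contact_force: [0.6, 0.7, 0.1]
finger_gap: 0.0857
grasp_force: 0.0
```

```bash
python3 - <<'E'
from h import *
s=env.get_state();print(s["contact_force"],s["finger_gap"],s["position"], s["q"])
p=s["position"]; print(R.from_rotvec(s["eef_rot"]).as_matrix())
E
```

```text
[0.61154855 0.71969589 0.06483712] 0.0856599218922974 [ 0.56383446 -0.19399263  0.11551272] [-0.65301885  0.68073836  0.17980668  1.37163203  0.64009595  1.09053341]
[[ 2.06848901e-01  9.62854134e-01  1.73566844e-01]
 [ 7.37331559e-01 -2.70022047e-01  6.19217463e-01]
 [ 6.43082968e-01 -1.08140094e-04 -7.65796503e-01]]
```

servo_tool(moves=[0, 0, -0.15, 0, 0, 0, 0, 0, -0.35, 0, 0, 0, 0, 0, -0.6, 0, 0, 0, 0, 0, -0.8, 0, 0, 0, 0, 0, -0.95, 0, 0, 0, 0, 0, -0.95, 0, 0, 0])

```text
time: 14.65
position: [0.5393, -0.2833, 0.2251]
eef_rot: [-2.088, -1.581, -0.761]
contact_force: [0.1, -0.6, -0.4]
finger_gap: 0.0851
grasp_force: 0.0
```

```bash
python3 - <<'E'
from h import *
s=env.get_state();print(s["contact_force"],s["position"])
a=env.grab_frame("side")[70:230,200:400,::-1];b=env.grab_frame("scene")[180:340,190:390,::-1]
cv2.imwrite("pics/s8.png",cv2.resize(np.hstack([a,b]),(800,320),interpolation=cv2.INTER_CUBIC))
c,d=PK["L"]
for sg in(1,-1): print(rel([*(c+sg*.05*axis("L")),.26],tool(d-90)))
E
```

```text
[ 0.14371362 -0.60405737 -0.42163011] [ 0.53932124 -0.28333332  0.22511462]
[ 2.859 -0.79   2.088  0.012 -0.667 -0.035]
[ 2.348 -0.765  1.659  0.012 -0.667 -0.035]
```

View pics/s8.png

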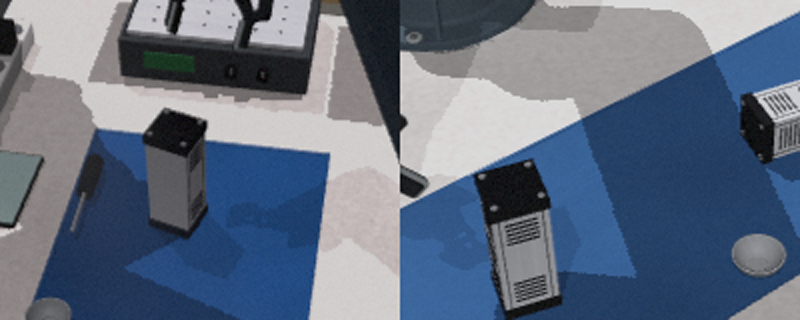

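Pack R stands upright, with the dish and screwdriver in place. Going on to the left pack, above it all.

servo_tool(moves=[0.1, 0, -0.12, 0, -0.1, 0, 0.214, 0, -0.255, 0, -0.3, 0, 0.214, 0, -0.255, 0, -0.5, 0, 0.214, 0, -0.255, 0, -0.667, 0, 0.214, 0, -0.255, 0, -0.667, 0])

```text
time: 15.38
position: [0.5398, -0.2795, 0.2751]
eef_rot: [2.498, 1.902, -0.001]
contact_force: [-0.5, 0.3, -0.7]
finger_gap: 0.0854
grasp_force: 0.0
```

servo_tool(moves=[0.35, -0.08, 0, 0, 0, 0, 0.7, -0.16, 0, 0, 0, 0, 1, -0.25, 0, 0, 0, 0])

```text
time: 15.75
position: [0.5429, -0.1258, 0.2733]
eef_rot: [-2.501, -1.896, -0.0]
contact_force: [0.3, -0.1, 0.4]
finger_gap: 0.0853
grasp_force: 0.0
```

servo_tool(moves=[0.35, -0.08, 0, 0, 0, 0, 0.7, -0.16, 0, 0, 0, 0, 1, -0.25, 0, 0, 0, 0])

```text
time: 16.12
position: [0.5473, 0.0287, 0.2733]
eef_rot: [-2.501, -1.896, 0.001]
contact_force: [1.3, -0.9, 0.7]
finger_gap: 0.0854
grasp_force: 0.0
```

```bash
python3 - <<'E'
from h import *
s=env.get_state();print(s["position"])
c,d=PK["L"]
for sg in(1,-1): print(rel([*(c+sg*.05*axis("L")),.17],tool(d-90)))
E
```

```text
[0.54728762 0.02868505 0.27333132]
[ 1.522e+00 -2.800e-01  6.920e-01 -3.000e-03 -1.000e-03 -3.600e-02]
[ 0.856 -0.255  0.691 -0.003 -0.001 -0.036]
```

servo_tool(moves=[0.4, -0.1, 0.2, 0, 0, -0.036, 0.8, -0.25, 0.4, 0, 0, -0.036, 0.855, -0.255, 0.65, 0, 0, -0.036, 0.855, -0.255, 0.69, 0, 0, -0.036, 0.855, -0.255, 0.69, 0, 0, -0.036])

```text
time: 16.75
position: [0.5455, 0.1598, 0.171]
eef_rot: [-2.467, -1.943, 0.002]
contact_force: [0.2, 0.8, 0.5]
finger_gap: 0.0852
grasp_force: 0.0
```

```bash
python3 - <<'E'
from h import *
im=env.grab_frame("wrist"); hsv=cv2.cvtColor(im,cv2.COLOR_RGB2HSV)
m=((hsv[...,1]<60)&(hsv[...,2]>110)).astype(np.uint8); 
m=cv2.morphologyEx(m,cv2.MORPH_CLOSE,np.ones((9,9)))
n,l,st,ce=cv2.connectedComponentsWithStats(m)
c,d=PK["L"]; q=proj("wrist",[*c,.064]); print("exp",q)
for i in range(1,n):
    if st[i,4]>3000: print(i,st[i],ce[i])
i=min((i for i in range(1,n) if st[i,4]>3000),key=lambda i:np.linalg.norm(ce[i]-q))
r=cv2.minAreaRect(cv2.findContours((l==i).astype(np.uint8),0,2)[0][0]); B=cv2.boxPoints(r); print(r,B)
P=np.array([ray("wrist",p,.064)[:2] for p in B]); e=P[1]-P[0],P[2]-P[1]; print(P.mean(0),[(np.linalg.norm(v),np.degrees(np.arctan2(v[1],v[0]))) for v in e])
cv2.drawContours(im:=im[:,:,::-1].copy(),[B.astype(int)],0,(0,0,255),1); cv2.imwrite("pics/w9.png",im)
E
```

```text
exp [314.35437696 160.96855753]
1 [  484     0   156   437 44862] [583.38856939 203.26554768]
2 [    0    13   149   419 31853] [ 51.54494082 265.33701692]
3 [  265    51    99   211 17621] [314.54866353 151.5821463 ]
((314.0, 156.0), (210.0, 98.0), 90.0) [[265.  51.]
 [363.  51.]
 [363. 261.]
 [265. 261.]]
[0.55568923 0.20914088] [(np.float64(0.05784071775824231), np.float64(-13.543240056131971)), (np.float64(0.13287505888703016), np.float64(-101.41646119529534))]
```

```bash
echo "PK['L']=(np.array([.5560,.2090]),77.)" >> h.py; python3 - <<'E'
from h import *
c,d=PK["L"]
print(rel([*(c-.05*axis("L")),.0205],tool(d-90)))
E
```

```text
[ 1.000e-03 -1.000e-02  1.009e+00 -0.000e+00 -1.000e-03 -1.000e-02]
```

servo_tool(moves=[0, -0.01, 0.3, 0, 0, -0.01, 0, -0.01, 0.6, 0, 0, -0.01, 0, -0.01, 0.85, 0, 0, -0.01, 0, -0.01, 1.0, 0, 0, -0.01, 0, -0.01, 1.0, 0, 0, -0.01])

```text
time: 17.42
position: [0.5442, 0.16, 0.021]
eef_rot: [-2.458, -1.956, 0.001]
contact_force: [-0.2, 1.4, -0.3]
finger_gap: 0.0855
grasp_force: 0.0
```

servo_tool(moves=[0, 0, 0, 0, 0, 0, 0, 0, 0, 0, 0, 0, 0, 0, 0, 0, 0, 0, 0, 0, 0, 0, 0, 0, 0, 0, 0, 0, 0, 0, 0, 0, 0, 0, 0, 0], fingers=1, squeeze=20)

```text
time: 18.18
position: [0.5454, 0.161, 0.0229]
eef_rot: [2.456, 1.957, 0.004]
contact_force: [-0.3, -2.5, 8.0]
finger_gap: 0.0582
grasp_force: 21.6
```

servo_tool(moves=[0, 0, -0.04, 0, 0, 0, 0, 0, -0.08, 0, 0, 0, 0, 0, -0.12, 0, 0, 0, 0, 0, -0.12, 0, 0, 0, 0, 0, -0.12, 0, 0, 0, 0, 0, -0.12, 0, 0, 0])

```text
time: 18.92
position: [0.5444, 0.1607, 0.0392]
eef_rot: [2.457, 1.957, -0.0]
contact_force: [-1.8, -4.8, 2.6]
finger_gap: 0.0582
grasp_force: 23.4
```

```bash
python3 - <<'E'
from h import *
s=env.get_state();print(s["contact_force"],s["ft_torque"],s["finger_gap"],s["grasp_force"],s["position"])
E
```

```text
[-1.7702781  -4.83872911  2.58103722] [-0.67659578  0.03856895 -0.01610992] 0.05816794849903004 23.445172011852264 [0.54438669 0.16070137 0.03921975]
```

This is the same signature as the light-end grip on R, mirrored: the moment changes sign and the pack tips with the far end on the mat. So L's heavy end is the +y end. I'll run the mirrored arc and check the moment while it hangs.

servo_tool(moves=[0.05, 0, -0.027, 0, 0, 0, 0.083, 0, -0.097, 0, 0, 0, 0.123, 0, -0.163, 0, 0, 0, 0.123, 0, -0.163, 0, 0, 0])

```text
time: 19.42
position: [0.549, 0.1798, 0.0647]
eef_rot: [2.456, 1.958, 0.003]
contact_force: [-0.3, -0.4, 1.3]
finger_gap: 0.0576
grasp_force: 23.4
```

servo_tool(moves=[0.046, 0, -0.063, 0, 0, 0, 0.097, 0, -0.121, 0, 0, 0, 0.153, 0, -0.176, 0, 0, 0, 0.213, 0, -0.225, 0, 0, 0, 0.277, 0, -0.268, 0, 0, 0, 0.345, 0, -0.306, 0, 0, 0, 0.345, 0, -0.306, 0, 0, 0])

```text
time: 20.3
position: [0.5603, 0.2303, 0.1097]
eef_rot: [2.456, 1.959, 0.001]
contact_force: [-0.5, -0.5, -7.5]
finger_gap: 0.0576
grasp_force: 18.8
```

```bash
python3 - <<'E'
from h import *
s=env.get_state();print(s["q"],s["contact_force"],s["ft_torque"],s["finger_gap"],s["grasp_force"],s["position"])
a=env.grab_frame("side")[180:340,200:360,::-1];b=env.grab_frame("scene")[140:300,330:490,::-1]
cv2.imwrite("pics/s10.png",cv2.resize(np.hstack([a,b]),(800,400),interpolation=cv2.INTER_CUBIC))
E
```

```text
[3.89989122e-01 4.75539933e-01 2.74080228e-02 1.12202535e+00
 1.12159258e-04 2.18523429e+00] [-0.52597603 -0.51837854 -7.48174598] [-0.34450778  0.07554422 -0.01445078] 0.057642909341924245 18.79995095790946 [0.56025756 0.23032777 0.10973974]
```

servo_tool(moves=[-0.01, 0, -0.08, 0, -0.11, 0, -0.03, 0, -0.12, 0, -0.22, 0, -0.045, 0, -0.13, 0, -0.33, 0, -0.06, 0, -0.13, 0, -0.44, 0, -0.07, 0, -0.13, 0, -0.55, 0, -0.08, 0, -0.13, 0, -0.667, 0, -0.08, 0, -0.13, 0, -0.667, 0, -0.08, 0, -0.13, 0, -0.667, 0])

```text
time: 21.4
position: [0.5578, 0.2178, 0.1292]
eef_rot: [2.043, 1.626, -0.739]
contact_force: [-0.2, -0.6, -6.8]
finger_gap: 0.0577
grasp_force: 24.5
```

```bash
python3 - <<'E'
from h import *
s=env.get_state();print(s["q"],s["contact_force"],s["ft_torque"],s["finger_gap"],s["grasp_force"],s["position"])
a=env.grab_frame("side")[170:340,190:350,::-1].copy();b=env.grab_frame("scene")[130:300,330:490,::-1].copy()
# where a perfectly vertical pack under the grip would appear
u=axis("L"); n=np.array([u[1],-u[0]]); r=R.from_rotvec(s["eef_rot"]); g=s["position"]-r.apply([0,0,.0187])
for im,nm,o in((a,"side",(190,170)),(b,"scene",(330,130))):
    for i in(-.031,.031):
        for j in(-.031,.031):
            q=[proj(nm,[*(g[:2]+i*u+j*n),g[2]+h])-o for h in(.03,-.13)]
            cv2.line(im,tuple(int(v) for v in q[0]),tuple(int(v) for v in q[1]),(0,0,255),1)
cv2.imwrite("pics/s11.png",cv2.resize(np.hstack([a,b]),(800,425),interpolation=cv2.INTER_CUBIC))
E
```

```text
[ 0.60256441  0.99120751  0.77666252  1.90631232 -0.44792658  2.52802863] [-0.15148633 -0.57898811 -6.75509192] [ 1.49489185 -0.36307144  0.0410388 ] 0.05766723851014955 24.471746130911924 [0.55777341 0.21779309 0.1291964 ]
```

View pics/s11.png

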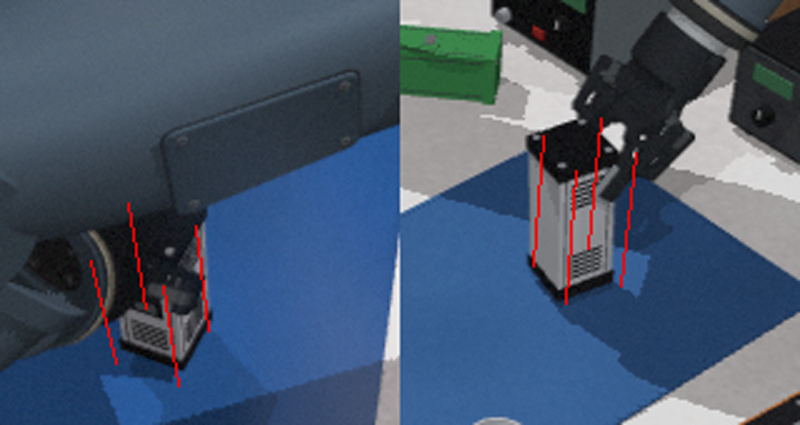

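The pack hangs about 6° off upright, heavy end down, like the first one did before it was set down. Lowering straight down in small steps.

servo_tool(moves=[0.013, 0, 0.015, 0, 0, 0, 0.026, 0, 0.03, 0, 0, 0, 0.035, 0, 0.041, 0, 0, 0, 0.035, 0, 0.041, 0, 0, 0])

```text
time: 22.0
position: [0.5572, 0.2177, 0.1207]
eef_rot: [2.04, 1.625, -0.743]
contact_force: [0.1, -0.2, -6.3]
finger_gap: 0.0578
grasp_force: 24.5
```

servo_tool(moves=[0.009, 0, 0.01, 0, 0, 0, 0.009, 0, 0.01, 0, 0, 0, 0.009, 0, 0.01, 0, 0, 0])

```text
time: 22.38
position: [0.5573, 0.2179, 0.1188]
eef_rot: [2.04, 1.625, -0.743]
contact_force: [-0.7, -0.5, -6.9]
finger_gap: 0.0575
grasp_force: 24.5
```

```bash
python3 - <<'E'
from h import *
s=env.get_state();print(s["q"],s["contact_force"],s["ft_torque"],s["position"],rel([.5578,.2178,.115],R.from_rotvec(s["eef_rot"])))
E
```

```text
[ 0.60388447  0.99683967  0.75917861  1.88754434 -0.44939428  2.52978051] [-0.7264206  -0.51275953 -6.87092388] [ 1.54237037 -0.34071236  0.02103561] [0.55730029 0.21789444 0.11884326] [0.017 0.003 0.02  0.    0.    0.   ]
```

servo_tool(moves=[0.009, 0, 0.01, 0, 0, 0, 0.009, 0, 0.01, 0, 0, 0, 0.009, 0, 0.01, 0, 0, 0])

```text
time: 22.75
position: [0.5573, 0.2179, 0.1169]
eef_rot: [2.04, 1.625, -0.743]
contact_force: [-0.2, 0.6, -6.6]
finger_gap: 0.0575
grasp_force: 24.5
```

servo_tool(moves=[0.009, 0, 0.01, 0, 0, 0, 0.009, 0, 0.01, 0, 0, 0, 0.009, 0, 0.01, 0, 0, 0])

```text
time: 23.12
position: [0.5573, 0.218, 0.1148]
eef_rot: [2.04, 1.625, -0.743]
contact_force: [0.6, 0.3, -7.8]
finger_gap: 0.0576
grasp_force: 24.5
```

servo_tool(moves=[0.006, 0, 0.007, 0, 0, 0, 0.006, 0, 0.007, 0, 0, 0, 0.006, 0, 0.007, 0, 0, 0])

```text
time: 23.5
position: [0.5574, 0.2181, 0.1138]
eef_rot: [2.04, 1.625, -0.742]
contact_force: [0.4, 3.0, 1.0]
finger_gap: 0.0576
grasp_force: 25.2
```

servo_tool(moves=[0.006, 0, 0.007, 0, 0, 0, 0.006, 0, 0.007, 0, 0, 0, 0.006, 0, 0.007, 0, 0, 0])

```text
time: 23.88
position: [0.5575, 0.2183, 0.1136]
eef_rot: [2.04, 1.625, -0.741]
contact_force: [-1.2, 7.4, 15.1]
finger_gap: 0.0576
grasp_force: 26.6
```

```bash
python3 - <<'E'
from h import *
s=env.get_state();print(s["contact_force"],s["ft_torque"],s["position"])
b=env.grab_frame("scene")
g=cv2.cvtColor(b[130:300,400:490],cv2.COLOR_RGB2GRAY)
# near-vertical long edges of the pack
L=cv2.createLineSegmentDetector().detect(cv2.cvtColor(b,cv2.COLOR_RGB2GRAY))[0][:,0]
L=[l for l in L if 375<l[0]<420 and 180<(l[1]+l[3])/2<245 and np.hypot(l[2]-l[0],l[3]-l[1])>18 and abs(l[2]-l[0])<.4*abs(l[3]-l[1])]
for l in L:
    m=ray("scene",((l[0]+l[2])/2,(l[1]+l[3])/2),.08); q=proj("scene",m+[0,0,.04])-proj("scene",m-[0,0,.04])
    d=np.array([l[2]-l[0],l[3]-l[1]]); d*=-np.sign(d[1]); print(np.round(l,1),"lean deg vs vertical",np.round(np.degrees(np.arctan2(d[0],-d[1])-np.arctan2(q[0],-q[1])),1))
E
```

```text
[-1.24307268  7.37020409 15.0759277 ] [-0.4235697   0.77757114 -0.42209415] [0.55750438 0.21825884 0.11360707]
[380.7 198.1 381.4 234.4] lean deg vs vertical -4.2
[394.4 246.9 394.4 216.9] lean deg vs vertical -4.3
```

It still leans about 4–5° on one edge. I'll ease up and turn the tool a little further to level it before release.

servo_tool(moves=[-0.008, 0, -0.01, 0, 0, 0, -0.012, 0, -0.013, 0, -0.04, 0, -0.018, 0, -0.013, 0, -0.08, 0, -0.018, 0, -0.013, 0, -0.08, 0])

```text
time: 24.42
position: [0.5569, 0.2174, 0.1137]
eef_rot: [1.981, 1.579, -0.819]
contact_force: [-0.2, 0.4, -7.4]
finger_gap: 0.0577
grasp_force: 24.7
```

```bash
cat > lean.py <<'E'
from h import *
s=env.get_state();print(s["q"],s["contact_force"],s["ft_torque"],s["position"])
b=env.grab_frame("scene")
L=cv2.createLineSegmentDetector().detect(cv2.cvtColor(b,cv2.COLOR_RGB2GRAY))[0][:,0]
for l in L:
    if not(np.hypot(l[2]-l[0],l[3]-l[1])>18 and abs(l[2]-l[0])<.4*abs(l[3]-l[1])): continue
    k="L" if 375<l[0]<420 and 180<(l[1]+l[3])/2<245 else "R" if 235<l[0]<275 and 260<(l[1]+l[3])/2<350 else None
    if not k: continue
    m=ray("scene",((l[0]+l[2])/2,(l[1]+l[3])/2),.08); q=proj("scene",m+[0,0,.04])-proj("scene",m-[0,0,.04])
    d=np.array([l[2]-l[0],l[3]-l[1]]); d*=-np.sign(d[1]); print(k,np.round(l,1),"lean deg",np.round(np.degrees(np.arctan2(d[0],-d[1])-np.arctan2(q[0],-q[1])),1))
E
python3 lean.py
```

```text
[ 0.62119724  1.09443252  0.88428923  2.00217254 -0.4857096   2.58073075] [-0.20702426  0.42627178 -7.41856564] [ 1.78266633 -0.41900021  0.03631015] [0.55692622 0.21742078 0.11369862]
R [235.3 294.4 241.8 333.1] lean deg -0.0
R [269.1 325.7 264.4 285.6] lean deg 0.2
L [381.4 195.7 378.1 234.4] lean deg 1.7
R [242.  339.3 233.7 315.4] lean deg -9.6
R [264.6 323.1 261.  299.3] lean deg -1.3
R [244.4 331.9 239.  299.4] lean deg -0.2
R [261.9 286.9 266.4 324.4] lean deg 0.1
L [390.9 246.9 394.5 215.6] lean deg 2.4
R [242.1 304.3 244.9 324.3] lean deg 1.0
```

servo_tool(moves=[0.005, 0, 0.005, 0, 0, 0, 0.005, 0, 0.005, 0, 0, 0, 0.005, 0, 0.005, 0, 0, 0])

```text
time: 24.85
position: [0.5572, 0.2171, 0.1146]
eef_rot: [1.982, 1.579, -0.816]
contact_force: [0.6, 0.4, -6.5]
finger_gap: 0.058
grasp_force: 24.7
```

servo_tool(moves=[0.005, 0, 0.005, 0, 0, 0, 0.005, 0, 0.005, 0, 0, 0, 0.005, 0, 0.005, 0, 0, 0])

```text
time: 25.22
position: [0.5572, 0.2173, 0.1131]
eef_rot: [1.981, 1.579, -0.817]
contact_force: [1.2, -0.4, -6.9]
finger_gap: 0.0575
grasp_force: 24.7
```

servo_tool(moves=[0.005, 0, 0.005, 0, 0, 0, 0.005, 0, 0.005, 0, 0, 0, 0.005, 0, 0.005, 0, 0, 0])

```text
time: 25.6
position: [0.5572, 0.2171, 0.113]
eef_rot: [1.981, 1.579, -0.817]
contact_force: [-1.8, -0.6, 6.1]
finger_gap: 0.0578
grasp_force: 25.5
```

servo_tool(moves=[0.005, 0, 0.005, 0, 0, 0, 0.005, 0, 0.005, 0, 0, 0, 0.005, 0, 0.005, 0, 0, 0])

```text
time: 25.98
position: [0.5572, 0.2169, 0.1129]
eef_rot: [1.98, 1.579, -0.816]
contact_force: [-3.4, -0.4, 16.1]
finger_gap: 0.058
grasp_force: 26.1
```

Firm contact. Easing off 1 mm, then opening.

servo_tool(moves=[-0.005, 0, -0.005, 0, 0, 0, -0.005, 0, -0.005, 0, 0, 0, -0.005, 0, -0.005, 0, 0, 0])

```text
time: 26.35
position: [0.5572, 0.217, 0.1129]
eef_rot: [1.981, 1.578, -0.817]
contact_force: [-1.4, -1.0, 7.6]
finger_gap: 0.0578
grasp_force: 25.5
```

servo_tool(moves=[0, 0, 0, 0, 0, 0, 0, 0, 0, 0, 0, 0, 0, 0, 0, 0, 0, 0, 0, 0, 0, 0, 0, 0, 0, 0, 0, 0, 0, 0], fingers=0)

```text
time: 26.98
position: [0.5572, 0.2172, 0.1121]
eef_rot: [1.981, 1.579, -0.817]
contact_force: [0.6, -1.0, 0.2]
finger_gap: 0.0854
grasp_force: 0.0
```

```bash
python3 lean.py
```

```text
[ 0.62092989  1.09253497  0.87731054  1.99526428 -0.48617765  2.58095043] [ 0.63496157 -1.02491922  0.1549325 ] [ 0.60950254 -0.11618368  0.01142552] [0.55717372 0.21724675 0.11209254]
R [235.3 294.4 241.8 333.1] lean deg -0.0
L [379.7 198.1 378.  234.4] lean deg -0.3
R [269.  325.7 264.5 285.6] lean deg 0.4
R [242.1 339.3 233.5 315.5] lean deg -9.9
L [391.2 240.7 393.4 211.9] lean deg 0.3
R [264.5 323.1 261.  298.3] lean deg -0.9
R [244.2 330.7 239.  299.4] lean deg -0.2
R [261.9 286.9 266.4 324.4] lean deg 0.1
R [242.1 304.3 244.9 324.3] lean deg 0.8
```

L stands upright at 0°. Backing out along the fingers.

servo_tool(moves=[0, 0, -0.1, 0, 0, 0, 0, 0, -0.2, 0, 0, 0, 0, 0, -0.3, 0, 0, 0, 0, 0, -0.3, 0, 0, 0])

```text
time: 27.52
position: [0.5514, 0.2354, 0.1351]
eef_rot: [1.982, 1.591, -0.785]
contact_force: [-0.6, 0.4, -0.3]
finger_gap: 0.0853
grasp_force: 0.0
```

```bash
python3 -c "
from h import *
s=env.get_state();print(s['q'],s['contact_force'],s['position'])"
```

```text
[ 0.64706539  1.07994688  0.92228941  2.03614658 -0.47589724  2.59168575] [-0.56503654  0.41874594 -0.27787367] [0.55144928 0.23544602 0.13509945]
```

servo_tool(moves=[-0.05, 0, -0.05, 0, 0.1, 0, -0.15, 0, -0.15, 0, 0.2, 0, -0.25, 0, -0.25, 0, 0.3, 0, -0.35, 0, -0.35, 0, 0.4, 0, -0.47, 0, -0.47, 0, 0.5, 0, -0.6, 0, -0.6, 0, 0.6, 0, -0.6, 0, -0.6, 0, 0.6, 0])

```text
time: 28.4
position: [0.5502, 0.2316, 0.2647]
eef_rot: [2.372, 1.906, -0.142]
contact_force: [-0.1, 0.9, -0.7]
finger_gap: 0.0853
grasp_force: 0.0
```

```bash
python3 lean.py; python3 - <<'E'
from h import *
b=env.grab_frame("scene")
# standing spots: project model base outline centre from side/scene blob tops is not needed; check dish and driver pixels moved
a=cv2.imread("pics/scene0.png")[:,:,::-1]
for n,(x,y,w,h) in {"dish":(350,290,40,36),"drv":(245,340,75,55)}.items():
    r=cv2.matchTemplate(b[y-15:y+h+15,x-15:x+w+15],np.ascontiguousarray(a[y:y+h,x:x+w]),cv2.TM_CCOEFF_NORMED); _,m,_,p=cv2.minMaxLoc(r); print(n,m,np.array(p)-15)
E
```

```text
[ 0.45821283  0.49780466  0.44720123  1.59083963 -0.11328507  2.24989845] [-0.11055849  0.88410678 -0.70931374] [ 0.10722213 -0.01781007 -0.02487711] [0.55022573 0.23160516 0.26470584]
R [235.3 294.4 241.8 333.1] lean deg -0.0
R [269.1 325.7 264.4 285.6] lean deg 0.2
L [379.6 198.1 377.9 234.4] lean deg -0.2
L [410.8 242.  414.3 204.3] lean deg -0.4
R [242.  339.3 234.  316.6] lean deg -9.6
R [264.5 323.1 261.  298.3] lean deg -1.0
R [261.9 286.9 266.  321.8] lean deg 0.4
R [244.4 331.9 238.1 294.4] lean deg -0.3
R [242.1 304.3 244.9 324.3] lean deg 0.8
L [391.4 211.8 389.1 246.9] lean deg -0.1
L [387.2 244.3 380.3 220.7] lean deg -19.6
dish 0.8753232955932617 [0 0]
drv 0.9684140086174011 [0 0]
```

Both packs read upright, the dish and screwdriver have not moved, and the gripper is clear. The hanging moments of ±0.33 Nm match the heavy end being the lower one on both packs. Handing in.

```bash
python3 -c "
from bench import env
print(env.job_done())"
```

```text
the job is handed in; nothing more can be done
None
```

Both packs are standing upright on their heavy ends on the mat and released, the dish and screwdriver did not move, and the job was handed in at about 28.5 s; the hand-in returned no verdict.

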